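# Pay a brass token into the stall's honesty box

## Robot

A 6-joint arm with a two-finger parallel gripper is mounted at the origin on the work surface. World frame = base frame: x ahead of the robot, y to its left, z up, the work surface at z = 0. Lengths are in mm, angles in degrees, forces in N, time in s.
With the tool pointing down it reaches from about 300 to 875 mm from the base axis. Payload 6.4 kg.
Tool frame: the origin (TCP) lies midway between the tips of the shut fingers; the grasp point (between the pads) lies 19 mm behind it (grasp_offset is the distance from the TCP to the grasp point, in mm); z points along the fingers, y is the direction in which the jaws open and shut (so a half turn about z gives the same grasp; the last joint's range is limited). The gripper opens to 88 mm and grips with 3 to 60 N. Pads are 18 mm wide; open, the fingers measure 123 mm over their backs; the gripper's body (75 mm by 187 mm) begins 45 mm behind the grasp point.
Start: joints at [-79.085, 10.359, 92.074, -0, 77.567, -11.82], TCP at [222.237, -530.332, 238.714] pointing down, gripper open.
Joint ranges: [-171.53, 171.53], [-51.25, 118.39], [17.06, 147.69], [-65.23, 245.23], [0, 150.52], [-178.68, 178.68]. Speed limits (degrees/s): [147.25, 147.25, 172.46, 180, 180, 180].

## Interface

Orientations are given as [roll, pitch, yaw] about the fixed x, y, z axes, in that order (R = Rz(yaw) Ry(pitch) Rx(roll)).
In Python, from station import * gives the robot as it stands.
- The arm moves only by the tool move_arm, never from a script. Its argument "moves" is text: rows parted by semicolons, each of 6 numbers parted by spaces: the shift along the tool's x, y, z normalised to -1 to 1, where 1 is 500 mm, then the turn, a rotation vector about the tool's x, y, z normalised to -1 to 1, where 1 is 0.12 rad. In form: x y z wx wy wz; .... A call has 1 to 10 rows; each row shifts and turns the commanded pose from where the row before left it, along the tool's axes as they then stand; what a row does not reach is not made up. A row lasts 1/10 s, in which the tool goes at most 50 mm and 8.59 degrees, less where a joint would pass 70% of its speed; a pose out of reach is approached as far as the arm can. A call with a number of a shift or a turn outside -1 to 1 is refused whole. A call with a gripper value outside its range is refused whole. "gripper" is the closure, from -1 (fully open) to 1 (shut), set as the call begins (left out, the last holds). The fingers move at their own pace and stop on an object; "grip_force" is the grip in N (left out, the last holds). Time passes only in rows, so rows that do not move let the fingers close. It gives the time, the measured TCP pose, the force and the opening at its end, in the units of the state.
- observe(): the state, without advancing time (a new reading comes with each control period).
- grab_frame(name): name is "side" or "top"; returns the picture (384x512x3 uint8, blue, green, red); there is no depth.
- camera_info(name): a dict with "fx", "fy", "cx", "cy" (pixels), "R" (3x3) and "t" (3): a world point X has camera coordinates R X + t. Camera axes: x right, y down, z forward; pixel columns grow to the right and rows downward; lengths in mm; the calibration is good to about 2 mm. A picture is of the moment at which its call begins. camera_info takes no time and is no camera call.
- sign_off(): hands the job in, once; it reports no verdict.
The state is a dict: "clock": time; "joints": joint angles; "dq": joint speeds; "tau": joint torques, N m; "position": TCP position; "ee_rot": TCP orientation; "contact_force": force on the tool from outside, world axes, zero at the start; "torque": the same for the moment, N m; "finger_gap": finger opening in mm.
Only numpy, scipy, OpenCV 4.12 (cv2) and the standard library are available. Lean on these libraries where they do the work, as an engineer would, in place of code of your own. Each camera call takes 0.05 s, during which the arm holds its last target.

## Task

Pay at the honesty box on the flea-market stall: pick up the larger of the two brass tokens, lay it flat on the steel deck in the notch just in front of the sprung pusher, and let go of it. Then push the pusher's upright handle all the way in to its stop, so that the token drops into the cash box, and let the pusher spring all the way back out. Leave the smaller token and the other wares where they are.

Things in the scene. Friction and masses are not known exactly. Their poses are not given: they have to be found in the camera images.
- honesty_box: Grey steel box fixed to the table, 330 mm long (x), 140 wide (y). x -190 to 0 mm: solid housing, flat steel deck 80 mm above the table. x 0 to 140: hollow cash box, top at 120 mm with a clear cover, open only by a slot 35 mm high, 130 wide above the deck's far edge, where the token drops in. Origin: on the table under that edge, mid-width; x points along the push, into the cash box; z up.
- pusher (a joint): Sprung dark steel pusher on the deck: 0 = fully out (towards the robot, where the spring holds it), 0.080 m = fully in, at its stop. It slides along the honesty box's +x; 3 N at the start, 10 N at the stop. A slide 12 mm thick with a wide V notch facing +x, and an upright plate handle.
- handle (a point): On the pusher (moves with it): middle of the rear (-x) face of its upright handle, the face to push, 35 mm above the deck. The handle is a plate 12 mm thick (x), 60 mm wide (y), its top 56 mm above the deck. With the pusher out this face is 168 mm before the deck's far edge; the deck goes on 22 mm behind it.
- pocket (a point): Fixed point on the deck's surface, 80 mm above the table, 55 mm before its far edge: where the larger token's underside centre should lie with the pusher out. The token there has about 3 mm of play to the notch; up to 15 mm farther along +x is also good. Axes as the honesty box.
- cash_floor (a point): Centre of the cash box's inner floor, 5 mm above the table; the space inside is about 135 mm (x) by 130 mm (y). Axes as the honesty box.
- big_token: The larger brass token: a plain round disc 62 mm in diameter, 14 mm thick, about 0.34 kg, lying flat on the table. Origin: centre of its underside; z up along its axis.
- small_token: The smaller brass token: a round disc 44 mm in diameter, 14 mm thick, lying flat on the table near the larger one. Leave it. Origin: centre of its underside.
- cup: Bystander: brass cup, 72 mm in diameter, 85 mm tall. Origin: centre of its underside.
- candlestick: Bystander: brass candlestick, foot 84 mm in diameter, 135 mm tall. Origin: centre of its underside.
- crock: Bystander: stoneware jar, 80 mm in diameter, 130 mm tall. Origin: centre of its underside.
Things that resemble listed ones, but are neither listed nor needed, are in the scene too. Leave any purple or turquoise look-alike of the big_token alone.

How it is judged:
By the outcome, as a careful person would: the job done as asked, in the order asked, and still so for the second after the job is handed in, with the robot touching nothing.
It also fails if it takes over 48 s, if anything falls off the work surface, if the arm or the gripper's body presses on something with over 40 N, if the wrist force passes 120 N, or if a joint passes its speed limit or range.

## Working session

There is one attempt and no reset: what is moved stays moved. The work goes in short steps, Python scripts to look and compute and a tool call to move; the robot and the scene stay as the last step left them, time stands still between calls to the robot, and variables do not carry over. Pictures are saved under pics/ and viewed, and the job is handed in when it is done.

Besides the shell and the picture viewer there is one more tool, called by a JSON object that holds its "name" and its "arguments", one argument or row to a line. move_arm: Moves the arm, as the interface text tells. Scaled input: -1 to 1 covers 500 mm each way for a shift and 0.12 rad each way for a turn. Its arguments: {"type":"object","properties":{"moves":{"type":"string"},"gripper":{"type":"number"},"grip_force":{"type":"number"}},"required":["moves"]}

```bash
ls; mkdir -p pics; python3 - <<'E'
from station import *
import cv2
print(observe())
for n in("side","top"):
    cv2.imwrite(f"pics/{n}0.png",grab_frame(n)); print(n,camera_info(n))
E
```

```text
pics
{'clock': 0.0, 'joints': array([-7.90854261e+01,  1.04009638e+01,  9.21315884e+01, -3.74076806e-04,
        7.75667890e+01, -1.18207170e+01]), 'dq': array([-0.1324847 ,  0.05219129,  0.01884294,  0.08904344, -0.09530548,
       -0.05602977]), 'tau': array([-1.14991679e-03, -4.33866048e+01, -3.41854584e+01,  7.01725669e-02,
        3.84560914e-02, -1.33290896e-04]), 'position': array([ 222.12809652, -529.78321405,  237.81983065]), 'ee_rot': array([-1.79902691e+02, -1.99926095e-02,  2.27353548e+01]), 'contact_force': array([-0.34353109, -0.70697306, -1.12078431]), 'torque': array([-0.01733327, -0.04627677, -0.02887249]), 'finger_gap': 88.07881168803728}
side {'fx': 408.7933369859881, 'fy': 408.7933369859881, 'cx': 251.74196169749519, 'cy': 190.91334750489196, 'R': array([[-0.9981807 , -0.0567241 , -0.02043703],
       [-0.02223841,  0.66143139, -0.74967591],
       [ 0.05604238, -0.74785754, -0.6614895 ]]), 't': array([ 546.27330837,   82.33190936, 1422.6125573 ])}
top {'fx': 421.693421145454, 'fy': 421.693421145454, 'cx': 262.19830392616285, 'cy': 190.06642331172893, 'R': array([[-4.69675082e-04, -9.99917413e-01, -1.28431233e-02],
       [-9.90078972e-01,  2.26958068e-03, -1.40493692e-01],
       [ 1.40511238e-01,  1.26497199e-02, -9.89998271e-01]]), 't': array([  48.38589117,  556.70663181, 1197.09998379])}
```

View pics/side0.png

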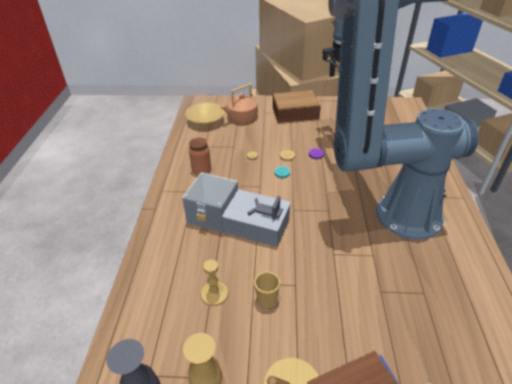

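View pics/top0.png

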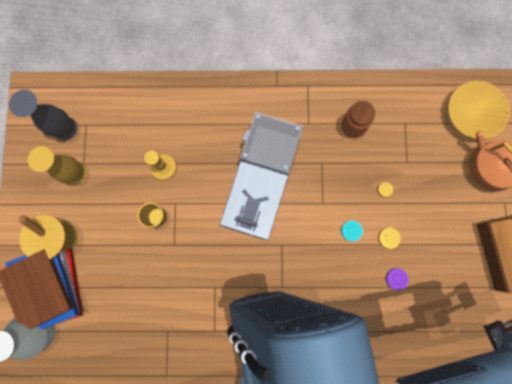

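Candidates in the top view are brass (390,238), brass (386,189), turquoise (352,231) and purple (397,279). The brass disc at (390,238) looks like the larger of the two brass ones. I'll measure it and check an enlarged crop.

```bash
cat > h.py <<'E'
import numpy as np, cv2
from station import *
def ray(n,px,z):
    c=camera_info(n);R=np.array(c["R"]);t=np.array(c["t"])
    d=R.T@np.array([(px[0]-c["cx"])/c["fx"],(px[1]-c["cy"])/c["fy"],1.0]);o=-R.T@t
    return o+d*(z-o[2])/d[2]
def proj(n,X):
    c=camera_info(n);p=np.array(c["R"])@np.array(X,float)+np.array(c["t"])
    return np.array([c["fx"]*p[0]/p[2]+c["cx"],c["fy"]*p[1]/p[2]+c["cy"]])
def blobs(n,img,lo,hi,z,roi,amin=15):
    x0,y0,x1,y1=roi; s=4
    big=cv2.resize(img[y0:y1,x0:x1],None,fx=s,fy=s,interpolation=cv2.INTER_CUBIC)
    m=cv2.inRange(cv2.cvtColor(big,cv2.COLOR_BGR2HSV),lo,hi)
    cs,_=cv2.findContours(m,cv2.RETR_EXTERNAL,cv2.CHAIN_APPROX_NONE)
    for c in cs:
        if cv2.contourArea(c)<amin*s*s: continue
        p=(c[:,0,:]+0.5)/s-0.5+[x0,y0]
        w=np.array([ray(n,q,z)[:2] for q in p],np.float32)
        e=cv2.fitEllipse(w)
        print(n,"px",p.mean(0).round(1),"world",np.round(e[0],1),"axes",np.round(e[1],1))
E
python3 - <<'E'
from h import *
t=cv2.imread("pics/top0.png");s=cv2.imread("pics/side0.png")
h=cv2.cvtColor(t,cv2.COLOR_BGR2HSV)
for p in [(390,238),(386,189),(352,231),(397,279),(375,210)]: print(p,h[p[1],p[0]])
blobs("top",t,(22,130,120),(32,255,255),14,(370,170,415,260))
blobs("top",t,(85,100,80),(100,255,255),14,(330,210,375,255))
blobs("top",t,(125,100,80),(150,255,255),14,(375,260,420,300))
blobs("side",s,(22,130,120),(32,255,255),14,(240,145,300,165))
a=cv2.resize(t[165:300,320:430],None,fx=5,fy=5,interpolation=cv2.INTER_CUBIC)[:600]
cv2.imwrite("pics/tok.png",a)
b=cv2.resize(t[100:250,205:315],None,fx=4,fy=4,interpolation=cv2.INTER_CUBIC)
cv2.imwrite("pics/box.png",b)
E
```

```text
(390, 238) [ 23 155 246]
(386, 189) [ 23 157 244]
(352, 231) [ 91 182 225]
(397, 279) [137 150 220]
(375, 210) [ 14 132 208]
top px [389.6 237.8] world [ 418.3 -325.5] axes [55.3 55.8]
top px [385.4 189. ] world [ 562.8 -319.7] axes [35.  35.1]
top px [351.6 230.5] world [ 439.6 -215.3] axes [57.4 59.3]
top px [396.9 278.9] world [ 300.  -341.8] axes [60.6 62.1]
```

View pics/tok.png

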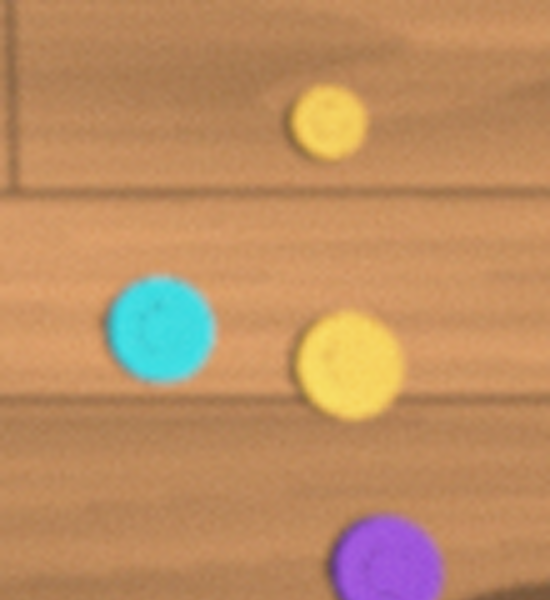

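View pics/box.png

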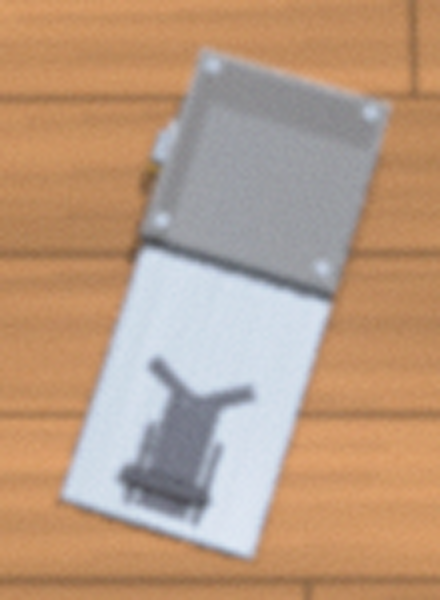

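The crop shows two yellow brass discs. The larger, at (389.6,237.8), is about the same size as the turquoise and purple ones, so it is the 62 mm big_token; the one at (385,189) is the small one. Turquoise and purple are the decoys. In the second crop, the box's deck rear edge runs from about (220,225) to (268,239). Next I'll fit the deck edges.

```bash
cat > box.py <<'E'
from h import *
t=cv2.imread("pics/top0.png")
x0,y0,s=205,100,4
big=cv2.resize(t[100:250,205:315],None,fx=s,fy=s,interpolation=cv2.INTER_CUBIC)
hsv=cv2.cvtColor(big,cv2.COLOR_BGR2HSV)
m=cv2.inRange(hsv,(85,8,170),(130,120,255))
cs,_=cv2.findContours(m,cv2.RETR_EXTERNAL,cv2.CHAIN_APPROX_NONE)
c=max(cs,key=cv2.contourArea); hull=cv2.convexHull(c)
q=cv2.approxPolyDP(hull,12,True)[:,0]
print("deck quad px",((q+.5)/s-.5+[x0,y0]).round(1).tolist())
w=np.array([ray("top",(p+.5)/s-.5+[x0,y0],80)[:2] for p in c[:,0]],np.float32)
r=cv2.minAreaRect(w); print("deck rect",r)
print(cv2.boxPoints(r).round(1).tolist())
# edge line fits
wq=np.array([ray("top",(p+.5)/s-.5+[x0,y0],80)[:2] for p in q]); print("wq",wq.round(1).tolist())
B=cv2.boxPoints(r)
for i in range(4):
    a,b=B[i],B[(i+1)%4]; u=(b-a)/np.linalg.norm(b-a); n=np.array([-u[1],u[0]])
    L=np.linalg.norm(b-a); al=(w-a)@u; d=abs((w-a)@n)
    sel=w[(al>.12*L)&(al<.88*L)&(d<6)]
    if len(sel)<8: continue
    l=cv2.fitLine(sel,cv2.DIST_HUBER,0,.01,.01).ravel(); print("edge",i,np.degrees(np.arctan2(l[1],l[0])).round(2),l[2:].round(1),len(sel))
dark=cv2.inRange(hsv,(0,0,0),(180,90,125)); 
cv2.imwrite("pics/m.png",np.hstack([m,dark]))
E
python3 box.py
```

```text
deck quad px [[241.6, 161.6], [286.6, 175.4], [266.4, 238.4], [220.6, 223.4]]
deck rect ((524.2787475585938, 71.42877960205078), (140.40597534179688, 190.59786987304688), 72.49829864501953)
[[412.29998779296875, 33.099998474121094], [594.0999755859375, -24.200000762939453], [636.2999877929688, 109.69999694824219], [454.5, 167.0]]
wq [[633.5, 106.0], [593.1, -22.5], [414.9, 35.5], [456.8, 163.9]]
edge 0 -17.56 [503.3   5.4] 195
edge 1 72.44 [614.4  43. ] 143
edge 2 -17.35 [544.5 136.8] 194
edge 3 72.29 [434.1  99.9] 145
```

View pics/m.png

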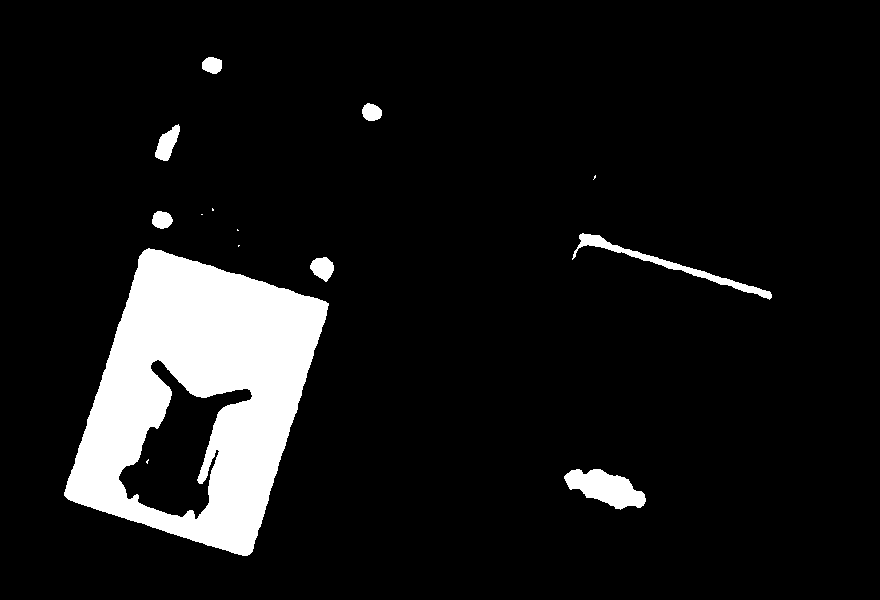

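Box: the deck fits 140.4 × 190.6 mm against 140 × 190 given, with yaw −17.5°. Its origin is about (614.6, 42.9) and the pocket about (562, 59.5). I'll turn the tool to yaw −17.5° first, so the jaws run along the box's y.

{"name": "move_arm", "arguments": {
  "moves": "0 0 0 0 0 0.975; 0 0 0 0 0 0.975; 0 0 0 0 0 0.975; 0 0 0 0 0 0.975; 0 0 0 0 0 0.975; 0 0 0 0 0 0.975; 0 0 0 0 0 0; 0 0 0 0 0 0",
  "gripper": -1
}}

```text
clock: 0.9
position: [222.2, -530.1, 238.4]
ee_rot: [-180.0, 0.0, -17.3]
contact_force: [0.2, 0.4, 0.4]
finger_gap: 87.9
```

```bash
cat >> h.py <<'E'
def box():
    a=np.radians(-17.5);u=np.array([np.cos(a),np.sin(a)]);v=np.array([-u[1],u[0]])
    return np.array([614.6,42.9]),u,v
def need(target):
    from scipy.spatial.transform import Rotation as Ro
    o=observe();R=Ro.from_euler("xyz",o["ee_rot"],degrees=True).as_matrix()
    d=R.T@(np.array(target)-o["position"]);print("clock",round(o["clock"],2),"pos",o["position"].round(1),"rot",o["ee_rot"].round(2),"gap",round(o["finger_gap"],1),"F",o["contact_force"].round(1),"tool mm",d.round(1),"units",(d/500).round(4))
E
python3 - <<'E'
from h import *
need([418.3,-325.5,120])
t=cv2.imread("pics/top0.png");s=cv2.imread("pics/side0.png")
blobs("top",t,(18,135,120),(34,255,255),14,(370,170,415,260))
print(proj("side",[418,-325,14]),proj("side",[563,-320,14]))
hs=cv2.cvtColor(s,cv2.COLOR_BGR2HSV);print(hs[155,287],hs[155,252],hs[165,270])
blobs("side",s,(18,120,100),(34,255,255),14,(240,147,300,165),8)
# notch tips (top z=92)
o,u,v=box()
for p in [(155,361),(250,394),(203,398)]:
    X=ray("top",((p[0]+.5)/4-.5+205,(p[1]+.5)/4-.5+100),92)[:2]-o; print("notch",(X@u).round(1),(X@v).round(1))
E
```

```text
clock 0.9 pos [ 222.2 -530.1  238.4] rot [-1.7997e+02  2.0000e-02 -1.7310e+01] gap 87.9 F [0.2 0.4 0.4] tool mm [ 126.4 -253.6  118.5] units [ 0.2528 -0.5073  0.237 ]
top px [389.3 237.8] world [ 418.5 -325.1] axes [63.  64.2]
top px [385.  189.1] world [ 562.7 -318.6] axes [43.9 45.9]
[287.55950603 153.82028394] [252.26700586 153.93694545]
[ 20 108 210] [ 20 107 208] [ 14  89 198]
notch -78.7 34.9
notch -81.1 -35.8
notch -93.6 -5.2
```

The token measures 63 mm (small one 44 mm), which confirms the choice. The notch tips are at box x ≈ −80, clear of the fingers.

{"name": "move_arm", "arguments": {
  "moves": "0.013 -0.026 0.012 0 0 0; 0.028 -0.056 0.026 0 0 0; 0.028 -0.056 0.026 0 0 0; 0.028 -0.056 0.026 0 0 0; 0.028 -0.056 0.026 0 0 0; 0.028 -0.056 0.026 0 0 0; 0.028 -0.056 0.026 0 0 0; 0.028 -0.056 0.026 0 0 0; 0.028 -0.056 0.026 0 0 0; 0.016 -0.033 0.017 0 0 0"
}}

```text
clock: 1.9
position: [420.1, -323.3, 118.8]
ee_rot: [-179.9, 0.1, -17.3]
contact_force: [0.9, 0.1, 0.2]
finger_gap: 88.2
```

{"name": "move_arm", "arguments": {
  "moves": "0 0 0 0 0 0; 0 0 0 0 0 0; 0 0 0 0 0 0"
}}

```text
clock: 2.2
position: [418.9, -327.1, 120.7]
ee_rot: [180.0, -0.0, -17.5]
contact_force: [-0.6, -0.5, 0.2]
finger_gap: 88.1
```

```bash
python3 - <<'E'
from h import *
cv2.imwrite("pics/s1.png",grab_frame("side")[100:230,200:340].repeat(4,0).repeat(4,1))
need([418.4,-325.3,3])
E
```

```text
clock 2.25 pos [ 418.8 -327.4  120.8] rot [ 1.7996e+02 -5.0000e-02 -1.7520e+01] gap 88.4 F [ 0.1  0.2 -0.4] tool mm [ -1.2  -1.9 117.8] units [-0.0023 -0.0039  0.2356]
```

View pics/s1.png

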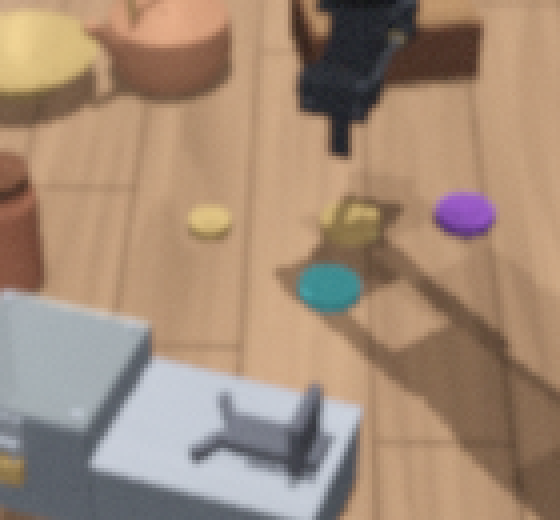

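The side view shows the open gripper directly above the larger brass token, at crop (350,220). The turquoise, purple and small tokens are clear of the fingers. Descending.

{"name": "move_arm", "arguments": {
  "moves": "-0.0024 -0.0036 0.03 0 0 0; 0 0 0.05 0 0 0; 0 0 0.05 0 0 0; 0 0 0.04 0 0 0; 0 0 0.03 0 0 0; 0 0 0.02 0 0 0; 0 0 0.0155 0 0 0; 0 0 0 0 0 0; 0 0 0 0 0 0"
}}

```text
clock: 3.15
position: [418.8, -324.9, 3.0]
ee_rot: [180.0, -0.0, -17.5]
contact_force: [0.6, -0.3, 0.2]
finger_gap: 88.0
```

```bash
python3 - <<'E'
from h import *
need([418.4,-325.3,3])
E
```

```text
clock 3.15 pos [ 418.8 -324.9    3. ] rot [ 1.7997e+02 -4.0000e-02 -1.7490e+01] gap 88.0 F [ 0.6 -0.3  0.2] tool mm [-0.2  0.5 -0. ] units [-0.0005  0.001  -0.0001]
```

{"name": "move_arm", "arguments": {
  "moves": "0 0 0 0 0 0; 0 0 0 0 0 0; 0 0 0 0 0 0; 0 0 0 0 0 0; 0 0 0 0 0 0; 0 0 0 0 0 0; 0 0 0 0 0 0; 0 0 0 0 0 0",
  "gripper": 1,
  "grip_force": 25
}}

```text
clock: 3.95
position: [418.7, -325.0, 2.9]
ee_rot: [180.0, -0.0, -17.5]
contact_force: [-2.0, -2.5, 5.7]
finger_gap: 61.2
```

{"name": "move_arm", "arguments": {
  "moves": "0 0 -0.02 0 0 0; 0 0 -0.05 0 0 0; 0 0 -0.06 0 0 0; 0 0 -0.06 0 0 0; 0 0 -0.06 0 0 0; 0 0 -0.06 0 0 0; 0 0 -0.04 0 0 0; 0 0 -0.02 0 0 0; 0 0 0 0 0 0"
}}

```text
clock: 4.85
position: [418.7, -324.4, 188.2]
ee_rot: [180.0, -0.1, -17.5]
contact_force: [-0.1, 0.1, -4.3]
finger_gap: 60.9
```

```bash
python3 - <<'E'
from h import *
cv2.imwrite("pics/s2.png",grab_frame("side")[60:200,220:360].repeat(4,0).repeat(4,1))
o,u,v=box(); p=o-49*u; print(p)
need([*p,188])
E
```

```text
[567.86786941  57.63458418]
clock 4.9 pos [ 418.2 -323.9  186.9] rot [-1.7996e+02  4.0000e-02 -1.7480e+01] gap 61.0 F [-0.   0.7 -4.8] tool mm [  28.2 -408.9   -0.8] units [ 0.0563 -0.8178 -0.0017]
```

View pics/s2.png

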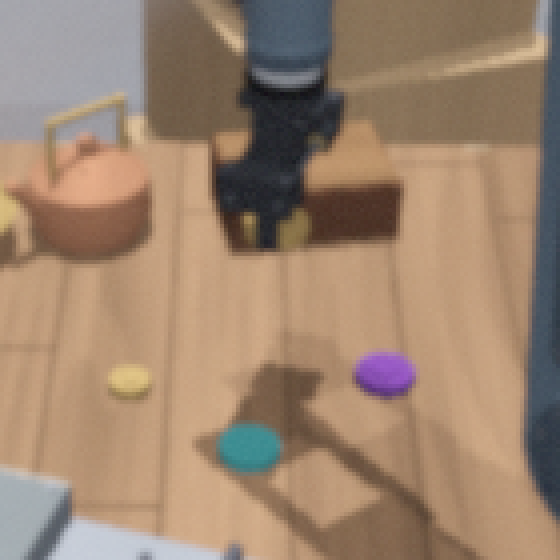

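Gripped at 61 mm and lifted; the wrist reads about −4.5 N, roughly the token's weight. The side view shows the token held between the fingers at crop (270,228). Moving over the pocket.

{"name": "move_arm", "arguments": {
  "moves": "0.005 -0.03 0 0 0 0; 0.005 -0.07 0 0 0 0; 0.005 -0.07 0 0 0 0; 0.005 -0.07 0 0 0 0; 0.005 -0.07 0 0 0 0; 0.005 -0.07 0 0 0 0; 0.005 -0.07 0 0 0 0; 0.005 -0.07 0 0 0 0; 0.005 -0.07 0 0 0 0; 0.005 -0.07 0 0 0 0"
}}

```text
clock: 5.9
position: [540.5, -14.6, 185.5]
ee_rot: [-180.0, 0.2, -17.5]
contact_force: [0.1, -0.2, -4.7]
finger_gap: 61.0
```

{"name": "move_arm", "arguments": {
  "moves": "0.006 -0.07 0 0 0 0; 0 -0.055 0 0 0 0; 0 -0.03 0 0 0 0; 0 0 0 0 0 0; 0 0 0 0 0 0; 0 0 0 0 0 0"
}}

```text
clock: 6.5
position: [567.1, 54.9, 187.0]
ee_rot: [180.0, 0.1, -17.5]
contact_force: [-0.2, -0.0, -4.2]
finger_gap: 61.4
```

```bash
python3 - <<'E'
from h import *
s=grab_frame("side");t=grab_frame("top")
a=cv2.resize(s[130:260,170:310],None,fx=4,fy=4,interpolation=cv2.INTER_CUBIC)
cv2.imwrite("pics/s3.png",a);cv2.imwrite("pics/t3.png",cv2.resize(t[100:250,205:315],None,fx=4,fy=4,interpolation=cv2.INTER_CUBIC))
o,u,v=box(); p=o-49*u
need([*p,83])
E
```

```text
clock 6.6 pos [567.4  54.7 187.4] rot [ 1.7999e+02  1.0000e-02 -1.7580e+01] gap 61.1 F [ 0.   0.3 -4. ] tool mm [ -0.4  -3.  104.4] units [-0.0008 -0.0059  0.2087]
```

View pics/s3.png

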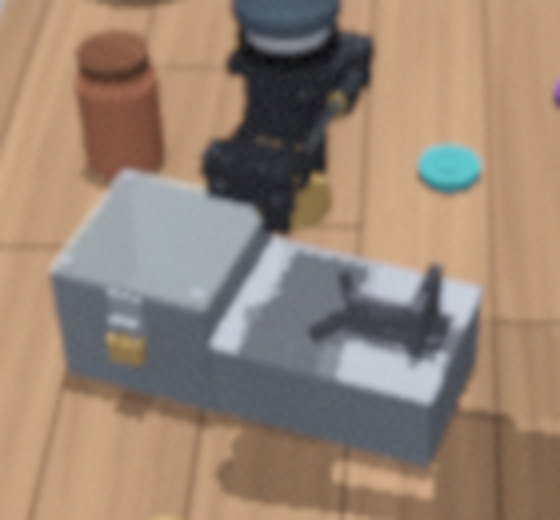

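View pics/t3.png

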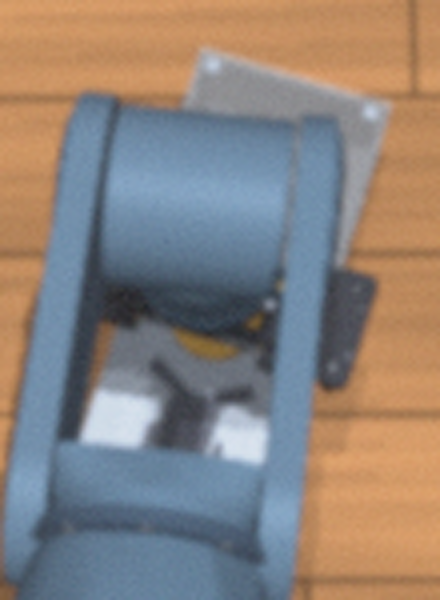

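The side crop shows the token held above the deck, in front of the V. I'll check that it hangs level by comparing its visible edge with where a flat disc would project.

```bash
python3 - <<'E'
from h import *
a=cv2.imread("pics/s3.png");a=cv2.resize(a,None,fx=1.4,fy=1.4)
a=cv2.resize(a[100:340,240:520],None,fx=2.7,fy=2.4) if 0 else a
for z,col in((184,(0,0,255)),(198,(255,0,0))):
    P=np.array([proj("side",[567.4+31*np.cos(k),54.7+31*np.sin(k),z]) for k in np.linspace(0,6.28,60)])
    P=((P-[170,130]+.5)*4-.5)*1.4
    for q in P: cv2.circle(a,tuple(int(x) for x in q),1,col,-1)
cv2.imwrite("pics/s3o.png",cv2.resize(a[180:380,250:520],None,fx=2.9,fy=2.9))
E
```

```text
(no output)
```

View pics/s3o.png

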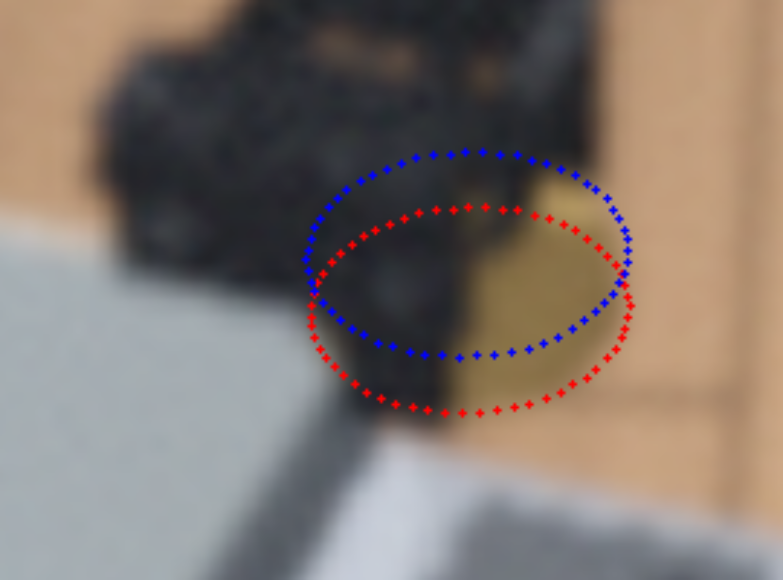

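The visible edge matches a level disc. Correcting 3 mm sideways and lowering.

{"name": "move_arm", "arguments": {
  "moves": "-0.001 -0.006 0.02 0 0 0; 0 0 0.03 0 0 0; 0 0 0.04 0 0 0; 0 0 0.04 0 0 0; 0 0 0.03 0 0 0; 0 0 0.02 0 0 0; 0 0 0.016 0 0 0; 0 0 0 0 0 0; 0 0 0 0 0 0"
}}

```text
clock: 7.5
position: [568.5, 58.7, 89.9]
ee_rot: [-180.0, -0.0, -17.5]
contact_force: [-0.4, -0.5, -3.8]
finger_gap: 60.9
```

```bash
python3 - <<'E'
from h import *
o,u,v=box(); p=o-49*u
need([*p,83])
E
```

```text
clock 7.5 pos [568.5  58.7  89.9] rot [-1.7999e+02 -4.0000e-02 -1.7490e+01] gap 60.9 F [-0.4 -0.5 -3.8] tool mm [-0.3  1.2  6.9] units [-0.0005  0.0025  0.0138]
```

{"name": "move_arm", "arguments": {
  "moves": "0 0.002 0.004 0 0 0; 0 0 0.003 0 0 0; 0 0 0.003 0 0 0; 0 0 0.002 0 0 0; 0 0 0 0 0 0; 0 0 0 0 0 0"
}}

```text
clock: 8.1
position: [567.8, 57.8, 83.5]
ee_rot: [180.0, -0.0, -17.5]
contact_force: [0.1, -0.6, -3.8]
finger_gap: 61.1
```

{"name": "move_arm", "arguments": {
  "moves": "0 0 0.001 0 0 0; 0 0 0.001 0 0 0; 0 0 0 0 0 0; 0 0 0 0 0 0"
}}

```text
clock: 8.5
position: [567.9, 57.8, 82.9]
ee_rot: [180.0, -0.0, -17.5]
contact_force: [-2.0, 0.5, 1.9]
finger_gap: 61.2
```

The force shows the token has reached the deck. Releasing.

{"name": "move_arm", "arguments": {
  "moves": "0 0 0 0 0 0; 0 0 0 0 0 0; 0 0 0 0 0 0; 0 0 0 0 0 0; 0 0 0 0 0 0; 0 0 0 0 0 0; 0 0 0 0 0 0; 0 0 0 0 0 0",
  "gripper": -1
}}

```text
clock: 9.3
position: [567.7, 57.8, 82.5]
ee_rot: [-180.0, -0.0, -17.5]
contact_force: [-0.0, 1.0, 0.3]
finger_gap: 88.6
```

{"name": "move_arm", "arguments": {
  "moves": "0 0 -0.01 0 0 0; 0 0 -0.03 0 0 0; 0 0 -0.05 0 0 0; 0 0 -0.06 0 0 0; 0 0 -0.06 0 0 0; 0 0 -0.06 0 0 0; 0 0 -0.05 0 0 0; 0 0 -0.02 0 0 0; 0 0 0 0 0 0; 0 0 0 0 0 0",
  "gripper": -1
}}

```text
clock: 10.3
position: [567.2, 57.9, 251.7]
ee_rot: [180.0, 0.1, -17.5]
contact_force: [-0.3, -0.5, -0.3]
finger_gap: 87.8
```

```bash
python3 - <<'E'
from h import *
s=grab_frame("side");t=grab_frame("top")
cv2.imwrite("pics/s4f.png",s)
cv2.imwrite("pics/s4.png",cv2.resize(s[130:260,170:310],None,fx=4,fy=4,interpolation=cv2.INTER_CUBIC));cv2.imwrite("pics/t4.png",cv2.resize(t[100:250,205:315],None,fx=4,fy=4,interpolation=cv2.INTER_CUBIC))
o,u,v=box()
blobs("side",s,(18,120,100),(34,255,255),94,(240,190,270,225),8)
need([*(o-210*u),240])
E
```

```text
side px [244.5 204.2] world [564.2  66.7] axes [36.6 55.3]
clock 10.4 pos [566.8  57.9 250.7] rot [ 1.7997e+02  1.7000e-01 -1.7490e+01] gap 88.3 F [-0.3 -0.3 -0.3] tool mm [-1.599e+02 -1.000e-01  1.120e+01] units [-3.197e-01 -2.000e-04  2.230e-02]
```

View pics/s4.png

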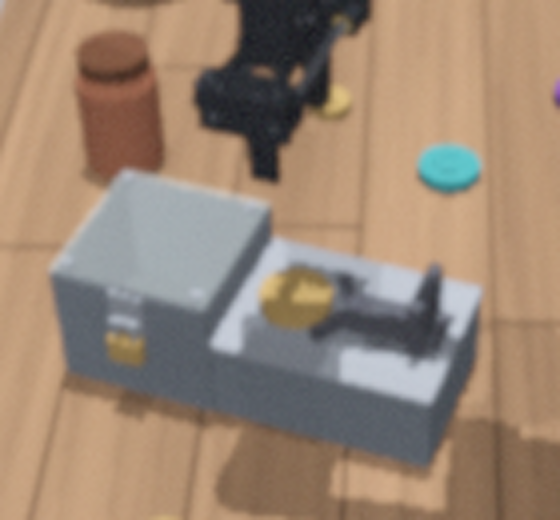

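View pics/t4.png

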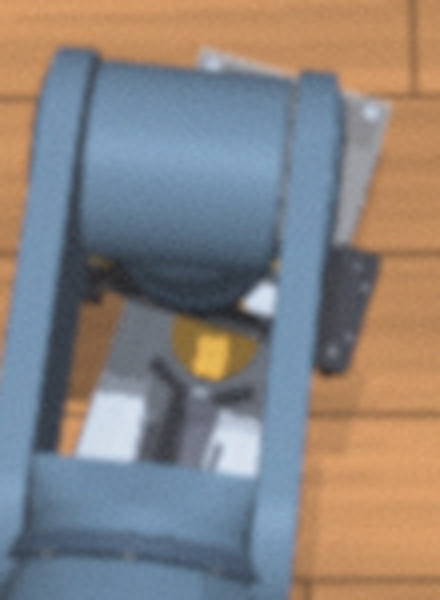

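The token lies flat at crop (297,300), nestled in the V with the pusher still out. Next I'll shut the fingers, move behind the handle at box x ≈ −205, then descend.

{"name": "move_arm", "arguments": {
  "moves": "-0.02 0 0 0 0 0; -0.04 0 0 0 0 0; -0.05 0 0 0 0 0; -0.05 0 0 0 0 0; -0.05 0 0 0 0 0; -0.05 0 0 0 0 0; -0.03 0 0 0 0 0; -0.02 0 0 0 0 0; 0 0 0 0 0 0; 0 0 0 0 0 0",
  "gripper": 1
}}

```text
clock: 11.4
position: [420.1, 104.3, 252.4]
ee_rot: [-180.0, -0.0, -17.5]
contact_force: [0.3, -0.5, 1.0]
finger_gap: 10.6
```

```bash
python3 - <<'E'
from h import *
o,u,v=box()
s=grab_frame("side");cv2.imwrite("pics/s5.png",cv2.resize(s[130:260,170:310],None,fx=4,fy=4,interpolation=cv2.INTER_CUBIC))
print("pred token",(proj("side",[567.8,57.7,94])-[170,130])*4)
blobs("side",s,(18,120,80),(34,255,255),94,(228,190,270,225),8)
for x,y,z in((-168,30,136),(-168,-30,136)): print((proj("side",[*(o+x*u+y*v),z])-[170,130])*4)
need([*(o-207*u),108])
E
```

```text
pred token [295.83311568 288.98389701]
[422.46765884 309.17768056]
[445.9685595  260.31241088]
clock 11.45 pos [420.4 104.2 252.4] rot [-1.80e+02 -2.00e-02 -1.75e+01] gap 6.0 F [-0.  -0.  -0.3] tool mm [-3.400e+00  1.000e-01  1.444e+02] units [-6.700e-03  2.000e-04  2.889e-01]
```

View pics/s5.png

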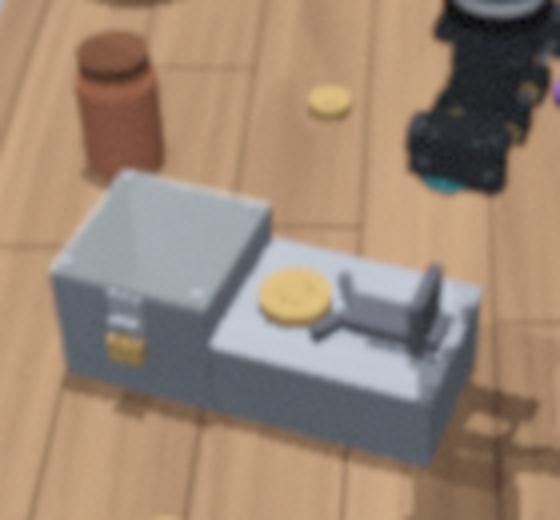

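The token's top face centre is at crop (296,291), against (296,289) predicted for where I placed it, so it is in the good zone. The handle also matches its predicted corners. Descending behind the handle.

{"name": "move_arm", "arguments": {
  "moves": "-0.006 0 0.02 0 0 0; 0 0 0.04 0 0 0; 0 0 0.05 0 0 0; 0 0 0.05 0 0 0; 0 0 0.05 0 0 0; 0 0 0.04 0 0 0; 0 0 0.025 0 0 0; 0 0 0.014 0 0 0; 0 0 0 0 0 0; 0 0 0 0 0 0",
  "gripper": 1
}}

```text
clock: 12.45
position: [417.4, 105.3, 108.1]
ee_rot: [-180.0, -0.0, -17.5]
contact_force: [0.3, -0.3, -0.1]
finger_gap: 0.3
```

```bash
python3 - <<'E'
from h import *
o,u,v=box()
s=grab_frame("side");cv2.imwrite("pics/s6.png",cv2.resize(s[130:260,170:310],None,fx=4,fy=4,interpolation=cv2.INTER_CUBIC))
need([*(o-97*u),108])
E
```

```text
clock 12.5 pos [417.6 105.3 108.5] rot [-1.7998e+02 -6.0000e-02 -1.7490e+01] gap 0.5 F [0.1 0.1 0.4] tool mm [109.6   0.3   0.6] units [0.2192 0.0005 0.0012]
```

View pics/s6.png

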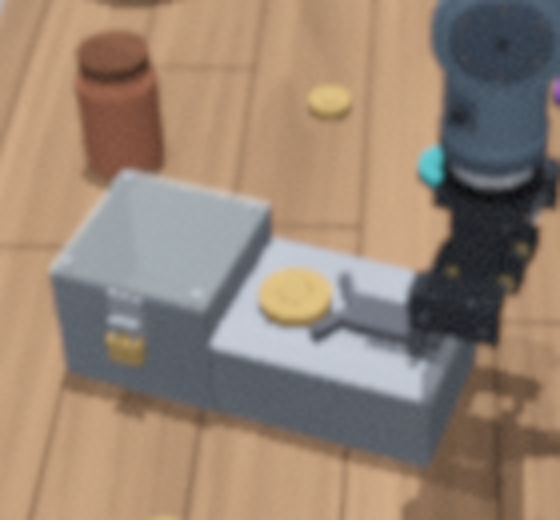

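The gripper is behind the handle and the pusher is still out. Pushing slowly, watching the force.

{"name": "move_arm", "arguments": {
  "moves": "0.01 0 0 0 0 0; 0.015 0 0 0 0 0; 0.015 0 0 0 0 0; 0.01 0 0 0 0 0; 0.01 0 0 0 0 0; 0.01 0 0 0 0 0; 0.01 0 0 0 0 0; 0.01 0 0 0 0 0; 0.01 0 0 0 0 0; 0 0 0 0 0 0"
}}

```text
clock: 13.5
position: [464.3, 90.4, 107.7]
ee_rot: [180.0, 0.1, -17.5]
contact_force: [-5.2, 0.4, 3.5]
finger_gap: 0.6
```

{"name": "move_arm", "arguments": {
  "moves": "0.01 0 0 0 0 0; 0.01 0 0 0 0 0; 0.01 0 0 0 0 0; 0.01 0 0 0 0 0; 0.01 0 0 0 0 0; 0.01 0 0 0 0 0; 0.01 0 0 0 0 0; 0.01 0 0 0 0 0; 0.01 0 0 0 0 0; 0 0 0 0 0 0"
}}

```text
clock: 14.5
position: [506.0, 77.2, 107.6]
ee_rot: [180.0, 0.3, -17.5]
contact_force: [-9.8, 2.0, 7.8]
finger_gap: 0.6
```

```bash
python3 - <<'E'
from h import *
o,u,v=box()
s=grab_frame("side");cv2.imwrite("pics/s7.png",cv2.resize(s[130:260,170:310],None,fx=4,fy=4,interpolation=cv2.INTER_CUBIC))
need([*(o-97*u),108]); ob=observe();print(((ob["position"][:2]-o)@u).round(1))
E
```

```text
clock 14.55 pos [505.9  77.2 107.6] rot [179.96   0.26 -17.47] gap 0.1 F [-9.5  1.8  6.6] tool mm [17.   0.  -0.5] units [ 0.0339  0.0001 -0.001 ]
-114.0
```

View pics/s7.png

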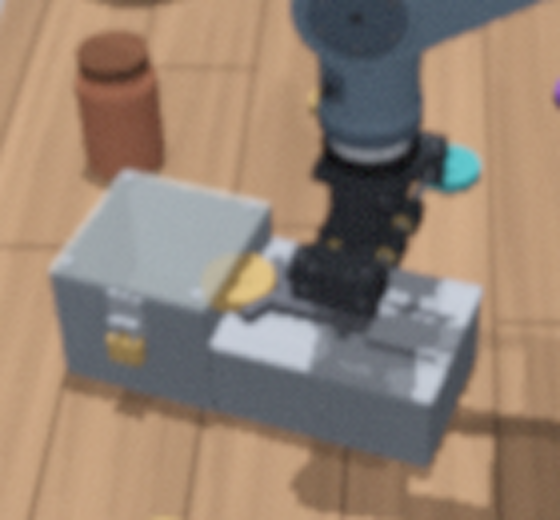

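The token is halfway into the slot and about 17 mm of travel remain. Continuing more slowly.

{"name": "move_arm", "arguments": {
  "moves": "0.008 0 0 0 0 0; 0.008 0 0 0 0 0; 0.008 0 0 0 0 0; 0.006 0 0 0 0 0; 0.002 0 0 0 0 0; 0 0 0 0 0 0; 0 0 0 0 0 0"
}}

```text
clock: 15.25
position: [521.1, 72.4, 107.5]
ee_rot: [180.0, 0.3, -17.5]
contact_force: [-8.1, 1.7, 6.7]
finger_gap: 0.4
```

```bash
python3 - <<'E'
from h import *
o,u,v=box()
need([*(o-97*u),108]); ob=observe();print(((ob["position"][:2]-o)@u).round(1))
E
```

```text
clock 15.25 pos [521.1  72.4 107.5] rot [179.96   0.25 -17.46] gap 0.4 F [-8.1  1.7  6.7] tool mm [ 1.1  0.1 -0.5] units [ 0.0021  0.0001 -0.001 ]
-98.1
```

{"name": "move_arm", "arguments": {
  "moves": "0.002 0 0 0 0 0; 0.002 0 0 0 0 0; 0 0 0 0 0 0; 0 0 0 0 0 0"
}}

```text
clock: 15.65
position: [522.9, 71.9, 107.5]
ee_rot: [180.0, 0.3, -17.5]
contact_force: [-9.2, 2.1, 7.1]
finger_gap: 0.7
```

{"name": "move_arm", "arguments": {
  "moves": "0.002 0 0 0 0 0; 0.002 0 0 0 0 0; 0 0 0 0 0 0; 0 0 0 0 0 0"
}}

```text
clock: 16.05
position: [523.6, 71.6, 107.5]
ee_rot: [179.9, 0.4, -17.4]
contact_force: [-15.4, 2.8, 10.6]
finger_gap: 0.5
```

{"name": "move_arm", "arguments": {
  "moves": "0.002 0 0 0 0 0; 0 0 0 0 0 0; 0 0 0 0 0 0"
}}

```text
clock: 16.35
position: [523.6, 71.6, 107.4]
ee_rot: [179.9, 0.5, -17.4]
contact_force: [-18.6, 4.3, 15.9]
finger_gap: 0.4
```

```bash
python3 - <<'E'
from h import *
o,u,v=box()
s=grab_frame("side");cv2.imwrite("pics/s8.png",cv2.resize(s[130:260,170:310],None,fx=4,fy=4,interpolation=cv2.INTER_CUBIC))
ob=observe();print(((ob["position"][:2]-o)@u).round(1),ob["contact_force"])
E
```

```text
-95.4 [-19.16955984   3.84691001  15.44803762]
```

View pics/s8.png

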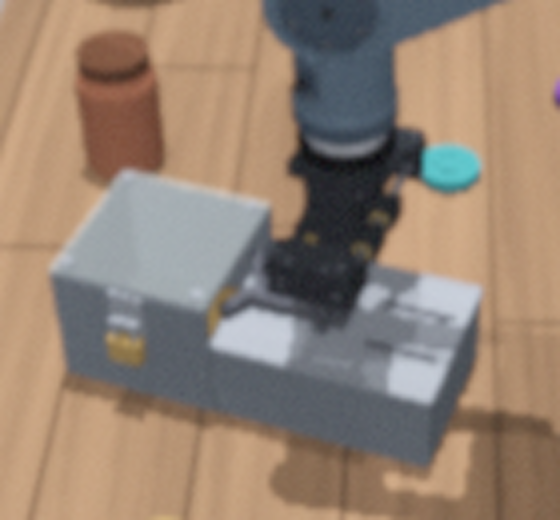

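The position stalled while the force rose from 9 to 19 N, so the pusher is at its stop. A yellow sliver still shows near the slot at (218,305). I'll check the token closely before letting go.

```bash
python3 - <<'E'
from h import *
s=grab_frame("side");t=grab_frame("top")
a=cv2.resize(s[165:235,180:260],None,fx=7,fy=7,interpolation=cv2.INTER_CUBIC)
cv2.imwrite("pics/s9.png",cv2.convertScaleAbs(a,alpha=1.2))
cv2.imwrite("pics/t9.png",cv2.resize(t[100:250,205:315],None,fx=4,fy=4,interpolation=cv2.INTER_CUBIC))
E
```

```text
(no output)
```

View pics/s9.png

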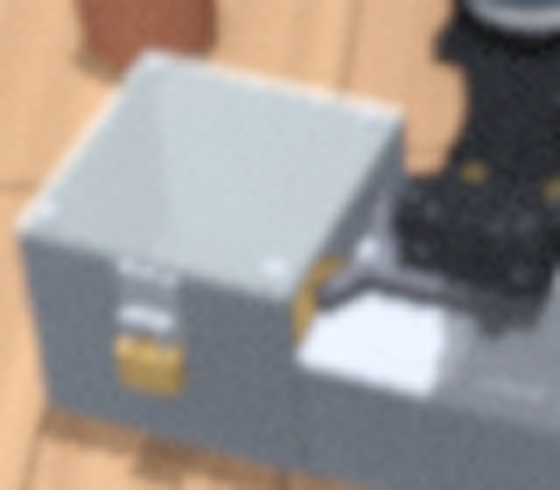

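View pics/t9.png

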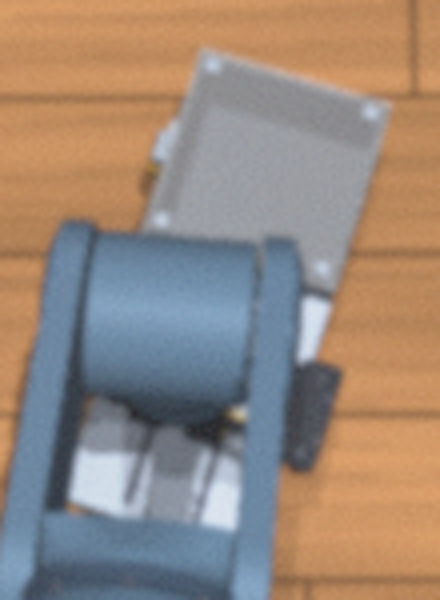

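```bash
python3 - <<'E'
from h import *
o,u,v=box()
for p in [(320,270),(335,265),(300,330),(310,300)]:
    q=(180+p[0]/7-.5,165+p[1]/7-.5)
    print(p,[(z,((ray("side",q,z)[:2]-o)@u).round(0),((ray("side",q,z)[:2]-o)@v).round(0)) for z in (115,100,80,60,40,20,5)])
E
```

```text
(320, 270) [(115, np.float64(-2.0), np.float64(45.0)), (100, np.float64(5.0), np.float64(30.0)), (80, np.float64(15.0), np.float64(11.0)), (60, np.float64(24.0), np.float64(-8.0)), (40, np.float64(34.0), np.float64(-27.0)), (20, np.float64(44.0), np.float64(-47.0)), (5, np.float64(51.0), np.float64(-61.0))]
(335, 265) [(115, np.float64(-8.0), np.float64(39.0)), (100, np.float64(-0.0), np.float64(25.0)), (80, np.float64(9.0), np.float64(5.0)), (60, np.float64(19.0), np.float64(-14.0)), (40, np.float64(28.0), np.float64(-33.0)), (20, np.float64(38.0), np.float64(-53.0)), (5, np.float64(45.0), np.float64(-67.0))]
(300, 330) [(115, np.float64(-10.0), np.float64(84.0)), (100, np.float64(-3.0), np.float64(70.0)), (80, np.float64(7.0), np.float64(52.0)), (60, np.float64(17.0), np.float64(33.0)), (40, np.float64(26.0), np.float64(15.0)), (20, np.float64(36.0), np.float64(-3.0)), (5, np.float64(43.0), np.float64(-17.0))]
(310, 300) [(115, np.float64(-6.0), np.float64(64.0)), (100, np.float64(1.0), np.float64(50.0)), (80, np.float64(11.0), np.float64(32.0)), (60, np.float64(20.0), np.float64(13.0)), (40, np.float64(30.0), np.float64(-6.0)), (20, np.float64(40.0), np.float64(-25.0)), (5, np.float64(47.0), np.float64(-39.0))]
```

The rays through the slot land inside the cash box below deck level (x ≈ 15–45, z < 70). So the token has dropped over the edge. Backing off smoothly so the pusher springs out.

{"name": "move_arm", "arguments": {
  "moves": "-0.01 0 0 0 0 0; -0.02 0 0 0 0 0; -0.02 0 0 0 0 0; -0.02 0 0 0 0 0; -0.02 0 0 0 0 0; -0.02 0 0 0 0 0; -0.02 0 0 0 0 0; -0.02 0 0 0 0 0; -0.02 0 0 0 0 0; -0.02 0 0 0 0 0"
}}

```text
clock: 17.5
position: [437.2, 99.0, 108.5]
ee_rot: [-180.0, -0.1, -17.5]
contact_force: [-0.4, -0.2, -1.4]
finger_gap: 0.7
```

{"name": "move_arm", "arguments": {
  "moves": "-0.02 0 0 0 0 0; -0.02 0 0 0 0 0; -0.01 0 0 0 0 0; 0 0 0 0 0 0; 0 0 -0.04 0 0 0; 0 0 -0.06 0 0 0; 0 0 -0.06 0 0 0; 0 0 -0.06 0 0 0; 0 0 -0.04 0 0 0; 0 0 0 0 0 0"
}}

```text
clock: 18.5
position: [415.6, 106.4, 241.2]
ee_rot: [-179.9, -0.4, -17.5]
contact_force: [1.0, -0.3, 0.4]
finger_gap: 0.5
```

```bash
python3 - <<'E'
from h import *
s=grab_frame("side");t=grab_frame("top");cv2.imwrite("pics/t10f.png",t);cv2.imwrite("pics/s10f.png",s)
cv2.imwrite("pics/s10.png",cv2.resize(s[130:260,170:310],None,fx=4,fy=4,interpolation=cv2.INTER_CUBIC))
cv2.imwrite("pics/t10.png",cv2.resize(t[100:250,205:315],None,fx=4,fy=4,interpolation=cv2.INTER_CUBIC))
need([0,0,0])
E
```

```text
clock 18.6 pos [413.4 106.4 237.7] rot [-1.7999e+02 -4.0000e-02 -1.7500e+01] gap 0.2 F [-0.5  0.9  0.2] tool mm [-362.5  225.8  237.5] units [-0.7249  0.4517  0.4749]
```

View pics/s10.png

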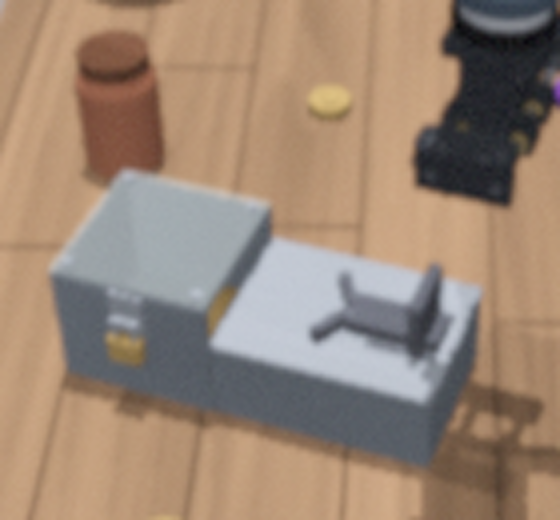

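View pics/t10.png

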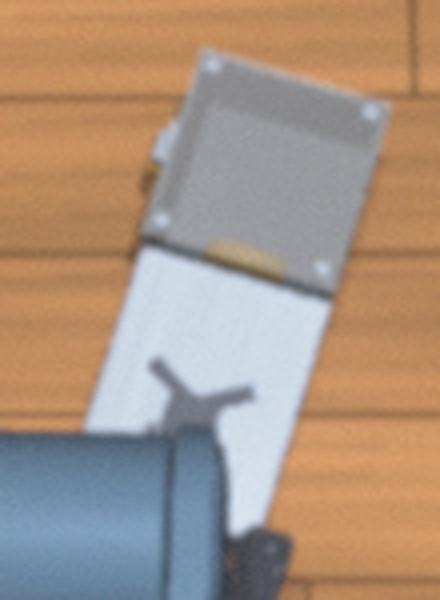

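The pusher is back out and the deck is clear. The token shows inside the cash box, just past the edge: top crop (205–285, 240–278), side crop (210–237, 285–335). It seems to be standing on its rim against the wall, so I'll check its height across the two views.

```bash
python3 - <<'E'
from h import *
o,u,v=box()
def b(n,p,z): X=ray(n,p,z)[:2]-o; return ((X@u).round(0),(X@v).round(0))
for nm,p in dict(far=(247,241),left=(205,246),right=(285,276),near=(240,268)).items():
    q=(205+p[0]/4-.4,100+p[1]/4-.4); print("top",nm,[(z,)+b("top",q,z) for z in (100,80,67,36,5)])
for nm,p in dict(rt=(238,285),mid=(225,305),lb=(211,335)).items():
    q=(170+p[0]/4-.4,130+p[1]/4-.4); print("side",nm,[(z,)+b("side",q,z) for z in (110,100,80,67,50,36,5)])
t=cv2.imread("pics/t10f.png");s=cv2.imread("pics/s10f.png")
def draw(img,n,f,org,cx,cy,cz,tilt,th=14):
    # disc, axis in box xz plane tilted; points
    for off,col in((0,(0,0,255)),(th,(255,0,0))):
        for k in np.linspace(0,6.28,80):
            a=np.radians(tilt)
            # in-plane dirs: v (y) and (sin a along x, cos a along z)
            ax=np.array([np.cos(a),-np.sin(a)])
            x=cx+31*np.sin(k)*np.sin(a)+(off-th/2)*ax[0]; z=cz+31*np.sin(k)*np.cos(a)+(off-th/2)*ax[1]
            y=cy+31*np.cos(k)
            q=(proj(n,[*(o+x*u+y*v),z])-org+.5)*f
            cv2.circle(img,tuple(int(i) for i in q),1,col,-1)
for n,img,org,sz in(("top",t,(235,145),(60,45)),("side",s,(205,180),(60,45))):
    out=[]
    c=cv2.resize(img[org[1]:org[1]+sz[1],org[0]:org[0]+sz[0]],None,fx=6,fy=6,interpolation=cv2.INTER_CUBIC)
    d=c.copy();draw(d,n,6,np.array(org),8,-8,37,0)
    e=c.copy();draw(e,n,6,np.array(org),14,-8,36,-15)
    cv2.imwrite(f"pics/h_{n}.png",np.vstack([np.hstack([c,d]),np.hstack([e,c])]))
E
```

```text
top far [(100, np.float64(21.0), np.float64(-2.0)), (80, np.float64(25.0), np.float64(-0.0)), (67, np.float64(28.0), np.float64(1.0)), (36, np.float64(34.0), np.float64(3.0)), (5, np.float64(40.0), np.float64(5.0))]
top left [(100, np.float64(9.0), np.float64(26.0)), (80, np.float64(13.0), np.float64(27.0)), (67, np.float64(15.0), np.float64(29.0)), (36, np.float64(21.0), np.float64(31.0)), (5, np.float64(27.0), np.float64(34.0))]
top right [(100, np.float64(5.0), np.float64(-35.0)), (80, np.float64(9.0), np.float64(-34.0)), (67, np.float64(11.0), np.float64(-33.0)), (36, np.float64(17.0), np.float64(-32.0)), (5, np.float64(23.0), np.float64(-31.0))]
top near [(100, np.float64(1.0), np.float64(-3.0)), (80, np.float64(5.0), np.float64(-1.0)), (67, np.float64(7.0), np.float64(-0.0)), (36, np.float64(13.0), np.float64(2.0)), (5, np.float64(19.0), np.float64(4.0))]
side rt [(110, np.float64(-8.0), np.float64(26.0)), (100, np.float64(-3.0), np.float64(16.0)), (80, np.float64(7.0), np.float64(-3.0)), (67, np.float64(13.0), np.float64(-16.0)), (50, np.float64(21.0), np.float64(-33.0)), (36, np.float64(28.0), np.float64(-46.0)), (5, np.float64(43.0), np.float64(-77.0))]
side mid [(110, np.float64(-7.0), np.float64(51.0)), (100, np.float64(-2.0), np.float64(42.0)), (80, np.float64(7.0), np.float64(23.0)), (67, np.float64(13.0), np.float64(10.0)), (50, np.float64(22.0), np.float64(-6.0)), (36, np.float64(28.0), np.float64(-19.0)), (5, np.float64(43.0), np.float64(-48.0))]
side lb [(110, np.float64(-10.0), np.float64(86.0)), (100, np.float64(-6.0), np.float64(77.0)), (80, np.float64(4.0), np.float64(59.0)), (67, np.float64(10.0), np.float64(47.0)), (50, np.float64(18.0), np.float64(32.0)), (36, np.float64(25.0), np.float64(19.0)), (5, np.float64(39.0), np.float64(-9.0))]
```

View pics/h_top.png

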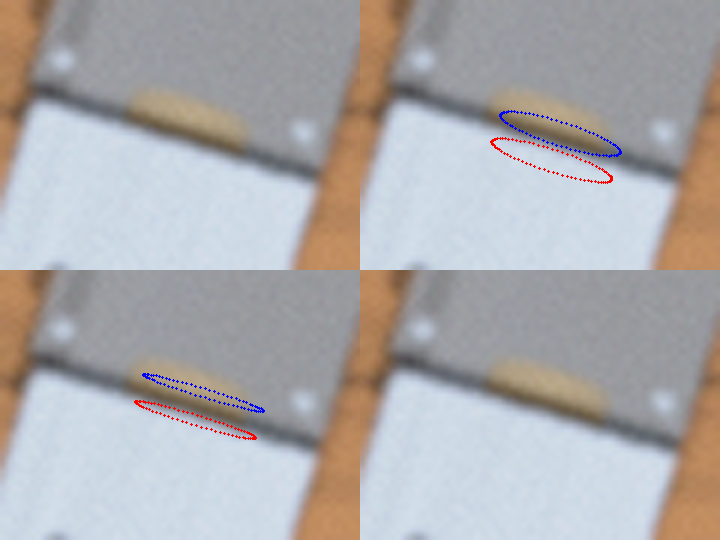

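View pics/h_side.png

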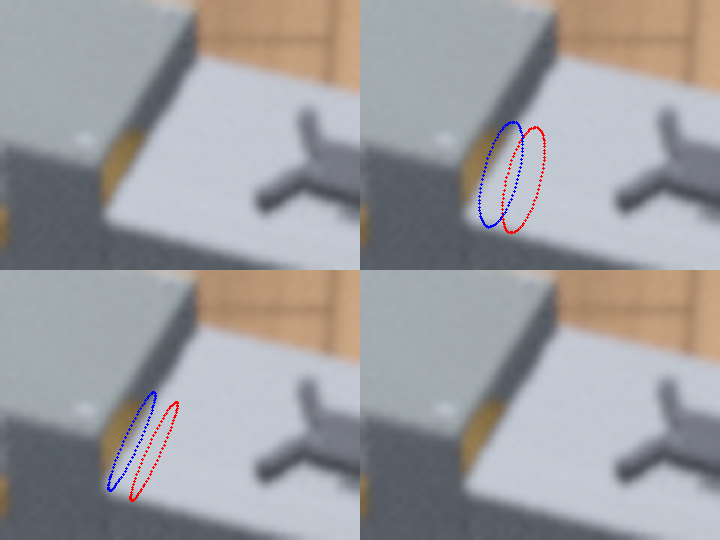

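The far rim at x ≈ 35–40 near the floor suggests the token leans against the housing wall, with its lower rim out on the floor. I'll check that single pose in both views.

```bash
python3 - <<'E'
from h import *
o,u,v=box()
def draw(img,n,f,org,cx,cy,cz,lean,th=14):
    a=np.radians(lean); d=np.array([-np.sin(a),np.cos(a)]); ax=np.array([np.cos(a),np.sin(a)])
    for off,col in((-th/2,(0,0,255)),(th/2,(255,0,0))):
        for k in np.linspace(0,6.28,80):
            x,z=np.array([cx,cz])+31*np.sin(k)*d+off*ax; y=cy+31*np.cos(k)
            cv2.circle(img,tuple(int(i) for i in (proj(n,[*(o+x*u+y*v),z])-org+.5)*f),1,col,-1)
# rests: lower rim on floor z=5, upper rim on wall x~2
out=[]
for lean in(15,30):
    a=np.radians(lean); cz=5+31*np.cos(a)+7*np.sin(a); cx=2+31*np.sin(a)+7*np.cos(a); print(lean,cx,cz,"top z",cz+31*np.cos(a)+7*np.sin(a))
    for n,org in(("top",(235,145)),("side",(205,180))):
        img=cv2.imread(f"pics/{n[0]}10f.png")
        c=cv2.resize(img[org[1]:org[1]+45,org[0]:org[0]+60],None,fx=6,fy=6,interpolation=cv2.INTER_CUBIC)
        draw(c,n,6,np.array(org),cx,-2,cz,lean); out.append(c)
cv2.imwrite("pics/h2.png",np.vstack([np.hstack(out[:2]),np.hstack(out[2:])]))
E
```

```text
15 16.78487118220162 36.75543393067876 top z 68.51086786135753
30 23.562177826491073 35.3467875173176 top z 65.6935750346352
```

View pics/h2.png

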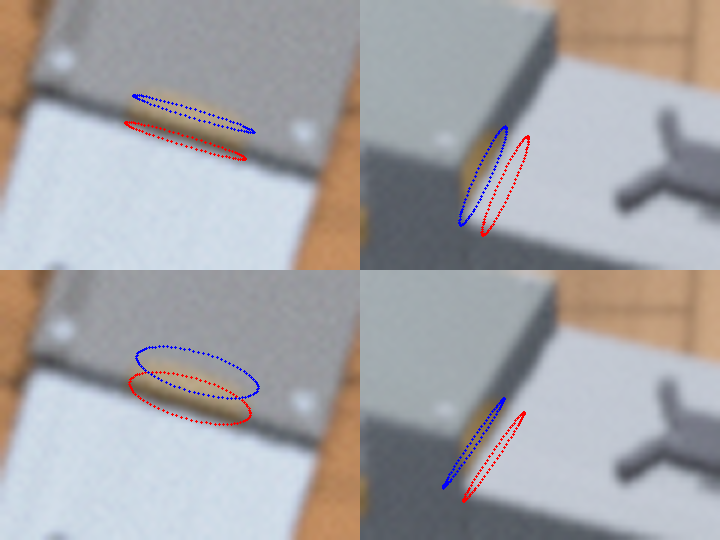

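The top view agrees with a lean of about 20–25°. The side view shows slightly more yellow than predicted, so I'll move the arm further off and take fresh, contrast-enhanced crops.

{"name": "move_arm", "arguments": {
  "moves": "0 0.03 0 0 0 0; 0 0.06 0 0 0 0; 0 0.08 0 0 0 0; 0 0.08 0 0 0 0; 0 0.08 0 0 0 0; 0 0.08 0 0 0 0; 0 0.06 0 0 0 0; 0 0.03 0 0 0 0; 0 0 0 0 0 0; 0 0 0 0 0 0"
}}

```text
clock: 19.6
position: [337.6, -131.4, 236.7]
ee_rot: [-179.9, 0.1, -17.6]
contact_force: [-0.3, -0.5, 0.6]
finger_gap: 0.5
```

```bash
python3 - <<'E'
from h import *
out=[]
fr={}
for n,org in(("top",(228,110)),("side",(178,165))):
    f=np.mean([grab_frame(n).astype(np.float32) for _ in range(6)],0); fr[n]=f
    cv2.imwrite(f"pics/{n}11f.png",f.astype(np.uint8))
    c=cv2.resize(f[org[1]:org[1]+75,org[0]:org[0]+80],None,fx=5,fy=5,interpolation=cv2.INTER_CUBIC).clip(0,255).astype(np.uint8)
    h=cv2.cvtColor(c,cv2.COLOR_BGR2HSV).astype(np.float32);h[...,1]=(h[...,1]*2.0).clip(0,255)
    out.append(cv2.cvtColor(h.astype(np.uint8),cv2.COLOR_HSV2BGR))
cv2.imwrite("pics/en.png",np.hstack(out))
cv2.imwrite("pics/t11.png",fr["top"].astype(np.uint8))
print(observe()["clock"],observe()["contact_force"].round(1))
E
```

```text
20.2 [ 0.1  0.1 -0.6]
```

View pics/en.png

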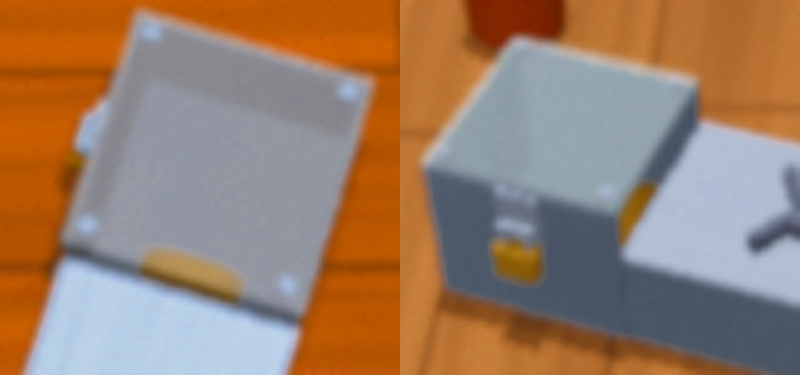

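View pics/t11.png

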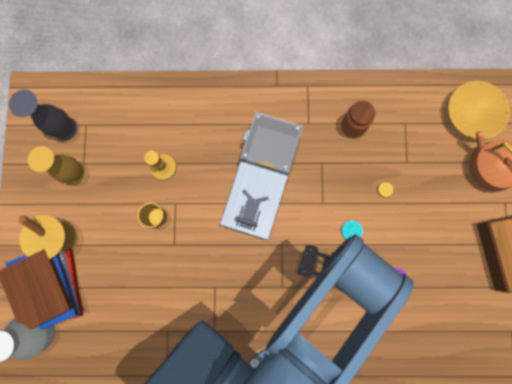

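```bash
python3 - <<'E'
from h import *
o,u,v=box()
B=lambda x,y,z:[*(o+x*u+y*v),z]
def seg(c,n,org,f,a,b,col):
    p,q=[tuple(int(i) for i in (proj(n,B(*k))-org+.5)*f) for k in(a,b)]; cv2.line(c,p,q,col,1)
out=[]
for n,org in(("top",(240,150)),("side",(212,175))):
    img=cv2.imread(f"pics/{n}11f.png"); f=9
    c=cv2.resize(img[org[1]:org[1]+45,org[0]:org[0]+44],None,fx=f,fy=f,interpolation=cv2.INTER_CUBIC); r=c.copy()
    org=np.array(org)
    seg(c,n,org,f,(0,-70,120),(0,70,120),(0,0,255)); seg(c,n,org,f,(0,-65,115),(0,65,115),(255,0,255)); seg(c,n,org,f,(0,-70,80),(0,70,80),(0,255,0))
    seg(c,n,org,f,(0,-31,80),(0,-31,115),(255,0,0));seg(c,n,org,f,(0,31,80),(0,31,115),(255,0,0)); seg(c,n,org,f,(0,65,80),(0,65,115),(255,255,0))
    out.append(np.hstack([r,c]))
o2=np.vstack(out); cv2.imwrite("pics/wf.png",cv2.resize(o2,None,fx=.74,fy=.74))
E
```

```text
(no output)
```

View pics/wf.png

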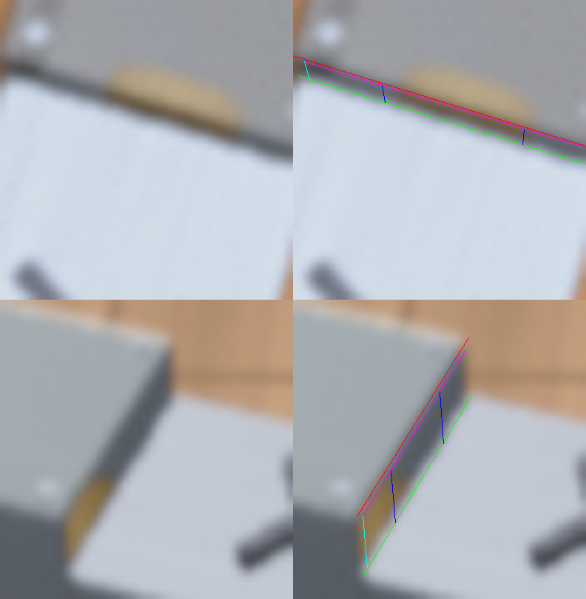

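```bash
python3 - <<'E'
from h import *
o,u,v=box()
B=lambda x,y,z:[*(o+x*u+y*v),z]
img=cv2.imread("pics/side11f.png").astype(int)
print("R-B side rows198-214 cols218-234")
print("     "," ".join(f"{c:4d}" for c in range(218,236)))
for r in range(196,216): print(r," ".join(f"{img[r,c,2]-img[r,c,0]:4d}" for c in range(218,236)))
t=cv2.imread("pics/top11f.png").astype(int)
print("top");print("     "," ".join(f"{c:4d}" for c in range(252,282)))
for r in range(156,174): print(r," ".join(f"{t[r,c,2]-t[r,c,0]:4d}" for c in range(252,282)))
def inside(n,lean,cy,wx=1,p=None):
    a=np.radians(lean); cz=5+31*np.cos(a)+7*np.sin(a); cx=wx+31*np.sin(a)+7*np.cos(a)
    d=np.array([-np.sin(a),np.cos(a)]); ax=np.array([np.cos(a),np.sin(a)]); P=[]
    for off in(-7,7):
        for k in np.linspace(0,6.28,60):
            x,z=np.array([cx,cz])+31*np.sin(k)*d+off*ax; P.append(proj(n,B(x,cy+31*np.cos(k),z)))
    h=cv2.convexHull(np.array(P,np.float32))[:,0]; return h
for lean in(10,20,30):
  for n in("top","side"):
    h=inside(n,lean,-1); print(lean,n,"hull bbox",h.min(0).round(1),h.max(0).round(1), "leftmost at rows", [ (r, round(float(min(np.interp(0,[0,1],[0,1])*0+x for x in [min(p[0] for p in h if abs(p[1]-r)<2.5)])),1)) for r in (203,207,211) if any(abs(p[1]-r)<2.5 for p in h)])
E
```

```text
R-B side rows198-214 cols218-234
       218  219  220  221  222  223  224  225  226  227  228  229  230  231  232  233  234  235
196  -13  -12  -13  -12  -13  -13  -13  -13  -13  -13  -12  -13  -13  -14  -13  -15  -16  -17
197  -13  -14  -13  -12  -13  -13  -13  -13  -13  -13  -12  -13  -14  -15  -14  -15  -17  -17
198  -14  -13  -13  -14  -14  -13  -13  -13  -13  -12  -13  -13  -14  -14  -16  -16  -17  -16
199  -14  -13  -13  -14  -14  -13  -13  -14  -13  -13  -13  -13  -14  -15  -17  -17  -17  -17
200  -14  -14  -14  -13  -13  -13  -12  -11  -10   -9   -9  -11  -14  -16  -17  -16  -17  -16
201  -14  -13  -14  -13  -13  -12  -10   -1   10   12    6   -2  -14  -16  -16  -17  -17  -17
202  -15  -16  -15  -13  -13  -10    1   23   39   43   32    5  -12  -16  -16  -17  -17  -17
203  -16  -17  -16  -14  -11   -2   22   48   58   56   34    1  -13  -15  -15  -16  -16  -16
204  -16  -16  -13  -13   -9   13   44   60   63   49   14   -8  -15  -16  -16  -16  -16  -16
205  -13  -13  -13  -12    1   32   57   64   61   31   -3  -14  -17  -16  -16  -17  -17  -16
206  -13  -14  -13   -8   16   
[... 3653 characters left out ...]
-25  -25  -24  -19  -15  -14  -13
173  -23  -23  -23  -23  -23  -24  -24  -24  -22  -22  -24  -24  -23  -23  -23  -23  -23  -23  -24  -24  -24  -26  -26  -28  -28  -30  -27  -22  -20  -17
10 top hull bbox [254.8 161.4] [276.2 172.1] leftmost at rows []
10 side hull bbox [222.2 200.9] [233.2 219.3] leftmost at rows [(203, 225.7), (207, 224.2), (211, 222.7)]
20 top hull bbox [255.3 159.7] [276.7 170.9] leftmost at rows []
20 side hull bbox [220.4 200.9] [232.5 218.8] leftmost at rows [(203, 225.8), (207, 224.0), (211, 221.9)]
30 top hull bbox [255.7 157.5] [277.1 170.5] leftmost at rows []
30 side hull bbox [218.5 201.2] [232.1 218.4] leftmost at rows [(203, 225.6), (207, 222.5), (211, 220.2)]
```

The top-view extents match a token leaning about 25° on the cash-box floor: columns 255.5–276.5 from row 158.7, against 255.5–276.9 and 158.6 predicted. The side-view top row also matches (201 against 201). So it sits below deck level, with its top at z ≈ 67 mm. The notch tips are back at their original pixels, so the pusher is fully out. One last look at the bystanders, then hand in.

```bash
python3 - <<'E'
from h import *
a=cv2.imread("pics/side0.png");b=cv2.imread("pics/side11f.png")
for nm,lo,hi,roi in(("purple",(125,80,60),(155,255,255),(300,140,335,165)),("turq",(82,100,60),(100,255,255),(270,160,300,182)),("small",(18,90,60),(30,255,255),(243,148,262,162))):
    for im in(a,b):
        x0,y0,x1,y1=roi;m=cv2.inRange(cv2.cvtColor(im[y0:y1,x0:x1],cv2.COLOR_BGR2HSV),lo,hi);M=cv2.moments(m,True);print(nm,M["m00"],(round(M["m10"]/max(M["m00"],1)+x0,1),round(M["m01"]/max(M["m00"],1)+y0,1)))
A=cv2.imread("pics/top0.png");C=cv2.imread("pics/top11f.png")
d=cv2.absdiff(A,C).max(2)
for nm,(x0,y0,x1,y1) in dict(cup=(135,198,170,232),candle=(140,145,182,185),crock=(338,95,380,142),small=(375,178,398,200),deck=(222,150,300,240)).items():
    print(nm,"changed px",int((d[y0:y1,x0:x1]>40).sum()))
print(observe()["clock"],observe()["dq"].round(1))
sign_off()
E
```

```text
purple 133.0 (316.0, 153.0)
purple 124.0 (315.7, 153.1)
turq 115.0 (281.8, 171.7)
turq 116.0 (281.7, 171.7)
small 77.0 (251.8, 154.9)
small 76.0 (251.9, 154.8)
cup changed px 0
candle changed px 0
crock changed px 0
small changed px 0
deck changed px 2
20.2 [-0.2 -0.   0.1 -0.1  0.   0. ]
the job is handed in; nothing more can be done
```

The larger brass token is in the cash box, the pusher is back out, and I handed the job in at 20.2 s.

- **Placing:** I laid the token flat on the deck about 6 mm past the pocket point, within the allowed 15 mm, and let go. A picture afterwards showed it flat in the notch.
- **Pushing:** I pushed the handle with the shut fingers until the motion stalled. The x force on the wrist rose from 9 to 19 N there, which is the stop. I then backed off and the pusher returned to its starting place in the pictures.
- **Token in the box:** It did not settle flat. It rests on the cash-box floor, leaning about 25° from upright against the wall below the deck edge, with its top at about 67 mm, under the 80 mm deck. The top view and the token's top edge in the side view agree with this. The visible left edge in the side view was about 2 pixels off, which I put down to a slight skew of the token.
- **Other wares:** The small token, turquoise disc, purple disc, cup, candlestick and crock are unmoved. At hand-in the arm was clear of everything and the wrist force was near zero.

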